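Close the stocked fittings drawers

ROBOT

A 7-joint arm with a two-finger parallel gripper is mounted at the origin on the work surface. World frame = base frame: x ahead of the robot, y to its left, z up, the work surface at z = 0. Lengths are in m, angles in rad, forces in N, time in s.
With the tool pointing down it reaches from about 0.35 to 0.9 m from the base axis. Payload 19.9 kg.
Tool frame: the origin (TCP) lies at the centre of the arm's flange, where the gripper is bolted on; the fingertips stand 199 mm ahead of it and the grasp point (between the pads) lies 180 mm ahead of it; z points along the fingers, y is the line along which they close (so a half turn about z gives the same grasp; the last joint's range is limited). The gripper opens to 94 mm and grips with 3 to 60 N. Pads are 16 mm wide; open, the fingers measure 119 mm over their backs; the gripper's body (75 mm by 177 mm) begins 78 mm behind the grasp point.
Start: joints at [-1.185, 0.417, -0.01, 1.614, 0.005, 1.111, -0.053], TCP at [0.259, 0.569, 0.405] pointing down, gripper open.
Joint ranges: [-2.81, 2.81], [-0.39, 2.02], [-1.27, 1.25], [0.06, 2.57], [-1.19, 4.33], [0.19, 2], [-2.82, 2.82]. Speed limits (rad/s): [1.89, 1.89, 2.39, 2.39, 3.01, 3.01, 3.01].

INTERFACE

Orientations are given as a 3x3 rotation matrix whose columns are the frame's x, y, z axes.
In Python, from workcell import robot gives the robot as it stands.
- The arm moves only by the tool apply_moves, never from a script. Its argument "moves" is a list of rows, each an object of numbers: "rx", "ry", "rz": the turn, a rotation vector about the world's x, y, z in degrees; "x", "y", "z": the shift along the world's x, y, z in cm; "claw": the finger opening in cm, from 0 to 9.4. In form: [{"rx": .., "ry": .., "rz": .., "x": .., "y": .., "z": .., "claw": ..}, ...]. A call has 1 to 10 rows; each row shifts and turns the commanded pose from where the row before left it; what a row does not reach is not made up. A row lasts 1/8 s, in which the tool goes at most 62.5 mm and 10.7 degrees, less where a joint would pass 70% of its speed; a pose out of reach is approached as far as the arm can. A call is refused whole if a number of a shift passes 6.25 or a number of a turn 10.7, either way. A call with a gripper value outside its range is refused whole. The fingers move at their own pace and stop on an object; the grip force is fixed at half the most. Time passes only in rows, so rows that do not move let the fingers close. It gives the time, the measured TCP pose, the force, the opening and the grip force at its end, in the units of the state.
- robot.read_state(): the state, without advancing time (a new reading comes with each control period).
- robot.camera(name): name is "scene" or "top" or "wrist"; returns the picture (480x640x3 uint8, blue, green, red); there is no depth.
- robot.calibration(name): a dict with "intrinsics" (3x3 intrinsics, pixels), "rvec" (rotation vector, rad) and "tvec" (3), from world to camera coordinates, as OpenCV has them. Camera axes: x right, y down, z forward; pixel columns grow to the right and rows downward; lengths in m; the calibration is good to about 2 mm. A picture is of the moment at which its call begins: read the wrist's pose just before it. calibration takes no time and is no camera call; for the wrist camera it gives the pose at the moment of the call.
- robot.hand_in(): hands the job in; it is judged then, once.
The state is a dict: "t": time; "q": joint angles; "joint_vel": joint speeds; "joint_efforts": joint torques, N m; "tcp_pos": TCP position; "eef_rot": TCP orientation; "contact_force": force on the tool from outside, world axes, zero at the start; "ft_torque": the same for the moment, N m; "opening": opening from 0.0 (shut) to 1.0 (fully open); "gripper_force": force on a finger pad.
Only numpy, scipy, OpenCV 4.12 (cv2) and the standard library are available. Lean on these libraries where they do the work, as an engineer would, in place of code of your own. Each camera call takes 0.05 s, during which the arm holds its last target. There are 200 camera calls.

TASK

Three blue drawers stand open on the fittings bench. With the fingertips, gently push the two drawers that hold brass fittings fully shut without slamming them, and leave the empty drawer open just as it stands. Do not move, knock over or pick up any of the loose fittings and other things lying about.

Things in the scene. Friction and masses are not known exactly. Their poses are not given: they have to be found in the camera images.
- plate: Dark steel base plate fixed on the bench, 8 mm thick, 400 x 620 mm, carrying the three drawer units side by side about 210 mm apart. Its +x axis points away from the robot (turned up to about 9 deg). Origin: underside, 70 mm behind the plate's middle.
- drawer_long (a joint): Opening of the drawer filled with upright brass nipples, in m: 0 = fully shut (front panel against the housing), grows as it comes out towards the robot, at most 0.14; starts 0.055 to 0.105. It slides with about 2 N of friction plus slight damping (4 N per m/s), stays where it is left and has no catch or spring; its mass is about 0.7 kg.
- front_long (a point): Centre of the outer face of the front panel of the drawer filled with upright brass nipples; moves with it; 46 mm above the bench. +x = closing direction (into the unit), y along the panel, z up. Panel flat, 108 mm wide, 12 to 81 mm above the bench, with a blank white card; only at its foot a 60 mm wide lip sticks out 10 mm towards the robot, its top 18 mm above the bench.
- unit_long: Fixed blue sheet-steel housing of the drawer filled with upright brass nipples: 220 mm deep, 110 mm wide, its top 83 mm above the bench. Origin: centre of its underside, 8 mm above the bench; its open front lies 110 mm towards -x. Which of the three places it has varies.
- drawer_short (a joint): Opening of the drawer filled with lying brass tees and elbows, in m: 0 = fully shut (front panel against the housing), grows as it comes out towards the robot, at most 0.14; starts 0.055 to 0.105. It slides with about 2 N of friction plus slight damping (4 N per m/s), stays where it is left and has no catch or spring; its mass is about 0.7 kg.
- front_short (a point): Centre of the outer face of the front panel of the drawer filled with lying brass tees and elbows; moves with it; 46 mm above the bench. +x = closing direction (into the unit), y along the panel, z up. Panel flat, 108 mm wide, 12 to 81 mm above the bench, with a blank white card; only at its foot a 60 mm wide lip sticks out 10 mm towards the robot, its top 18 mm above the bench.
- unit_short: Fixed blue sheet-steel housing of the drawer filled with lying brass tees and elbows: 220 mm deep, 110 mm wide, its top 83 mm above the bench. Origin: centre of its underside, 8 mm above the bench; its open front lies 110 mm towards -x. Which of the three places it has varies.
- drawer_bare (a joint): Opening of the EMPTY drawer, in m: 0 = fully shut (front panel against the housing), grows as it comes out towards the robot, at most 0.14; starts 0.055 to 0.105. It slides with about 2 N of friction plus slight damping (4 N per m/s), stays where it is left and has no catch or spring; its mass is about 0.7 kg.
- front_bare (a point): Centre of the outer face of the front panel of the EMPTY drawer; moves with it; 46 mm above the bench. +x = closing direction (into the unit), y along the panel, z up. Panel flat, 108 mm wide, 12 to 81 mm above the bench, with a blank white card; only at its foot a 60 mm wide lip sticks out 10 mm towards the robot, its top 18 mm above the bench.
- unit_bare: Fixed blue sheet-steel housing of the EMPTY drawer: 220 mm deep, 110 mm wide, its top 83 mm above the bench. Origin: centre of its underside, 8 mm above the bench; its open front lies 110 mm towards -x. Which of the three places it has varies.
- nipple: Loose brass hex nipple standing upright, 28 mm diameter, 50 mm tall, on the base plate in front of a gap between two units; leave alone. Origin: centre of its underside.
- tee: Loose brass tee lying down, 46 x 39 mm, 22 mm high, on the base plate in front of the other gap between two units; leave alone. Origin: underside below the crossing of its pipes.
- elbow: Loose brass elbow lying down, 43 x 43 mm, 22 mm high, on the base plate between two units; leave alone. Origin: underside of its corner.
- coupling: Loose brass pipe coupling (short tube) standing upright, 36 mm diameter, 36 mm tall, on the base plate between two units; leave alone. Origin: centre of its underside.
- tin: Loose tin with a paper band standing on the bench at the right, 60 mm diameter, 85 mm tall; leave alone. Origin: centre of its underside.
- wrench: Loose steel wrench lying flat on the bench at the left, under 200 mm long; leave alone. Origin: its underside, near the middle.
- cap: Loose blue plastic pipe cap, open side up, on the bench at the right, 54 mm diameter, 30 mm tall; leave alone. Origin: centre of its underside.

How it is judged:
At the end, for the whole second after the job is handed in: Both drawers with fittings are within 4 mm of fully shut and at rest; the empty drawer is within 10 mm of where it stood and at rest; every loose thing is within 15 mm of where it lay, and the standing ones (nipple, coupling, tin) are still upright (within 0.3 rad) (value of joint each of drawer_long, drawer_short below 0.004 m and velocity of joint drawer_long between -0.01 and 0.01 m/s and velocity of joint drawer_short between -0.01 and 0.01 m/s and velocity of joint drawer_bare between -0.01 and 0.01 m/s and distance of front_bare from where it was at the start of the episode below 0.01 m and distance of each of nipple, tee, elbow, coupling, tin, wrench, cap from where it was at the start of the episode below 0.015 m and angle between each of nipple, coupling, tin's own z axis and vertical below 0.3 rad); the robot touches nothing.
It fails at once if a drawer is slammed (closing faster than 0.5 m/s) (velocity of joint any of drawer_long, drawer_short, drawer_bare below -0.5 m/s).
It fails at once if the empty drawer is pushed or pulled by more than 10 mm (distance of front_bare from where it was at the start of the episode above 0.01 m).
It fails at once if a loose thing is lifted, carried or shifted by more than 15 mm (distance of any of nipple, tee, elbow, coupling, tin, wrench, cap from where it was at the start of the episode above 0.015 m).
It fails at once if a standing nipple, coupling or tin is tipped over (angle between any of nipple, coupling, tin's own z axis and vertical above 0.3 rad).
It also fails if it takes over 40 s, if anything falls off the work surface, if the arm or the gripper's body presses on something with over 40 N, if the wrist force passes 120 N, or if a joint passes its speed limit or range.

## Working session

There is one attempt and no reset: what is moved stays moved. The work goes in short steps, Python scripts to look and compute and a tool call to move; the robot and the scene stay as the last step left them, time stands still between calls to the robot, and variables do not carry over. Pictures are saved under pics/ and viewed, at most 10 in all, crops included, and the job is handed in when it is done.

Besides the shell and the picture viewer there is one more tool, called as name(argument=value, ...) on one line, values as JSON. apply_moves: Moves the arm, as the interface text tells. Its arguments: {"type":"object","properties":{"moves":{"type":"array","items":{"type":"object","properties":{"rx":{"type":"number"},"ry":{"type":"number"},"rz":{"type":"number"},"x":{"type":"number"},"y":{"type":"number"},"z":{"type":"number"},"claw":{"type":"number"}}}}},"required":["moves"]}

```bash
mkdir -p pics; python3 - <<'E'
from workcell import robot
import cv2,numpy as np
s=robot.read_state();print(s['t'],s['tcp_pos'],s['eef_rot'],s['opening'])
for n in("top","scene"):
    cv2.imwrite(f"pics/{n}0.png",robot.camera(n))
    c=robot.calibration(n);R=cv2.Rodrigues(np.array(c['rvec']))[0];print(n,c['intrinsics'],-R.T@np.array(c['tvec']).ravel(),R[2])
E
```

```text
0.0 [0.25921954 0.56855628 0.40406047] [[-9.09891402e-01  4.14846311e-01 -4.17654029e-04]
 [ 4.14846513e-01  9.09890736e-01 -1.10418500e-03]
 [-7.80475432e-05 -1.17795076e-03 -9.99999303e-01]] 1.0010238352040097
top [[517.45856765   0.         319.81610369]
 [  0.         517.45856765 234.82636183]
 [  0.           0.           1.        ]] [ 0.36419404 -0.01312066  1.16532624] [ 0.21421999  0.02070027 -0.97656607]
scene [[477.12842056   0.         323.58472175]
 [  0.         477.12842056 246.62649077]
 [  0.           0.           1.        ]] [ 1.66653682 -0.27495856  0.76922551] [-0.80250438  0.22506053 -0.55257079]
```

View pics/top0.png

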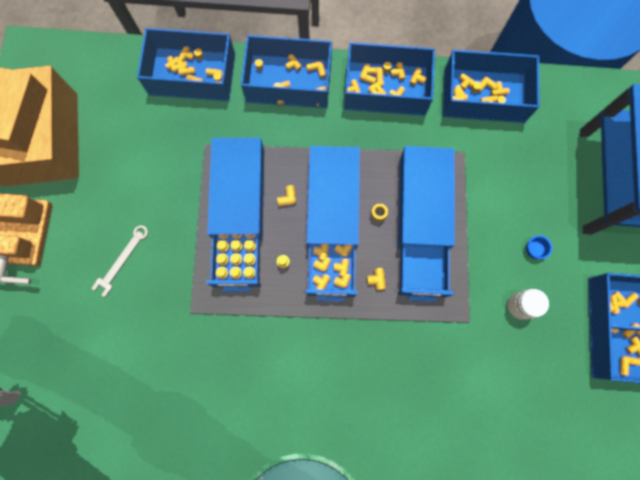

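View pics/scene0.png

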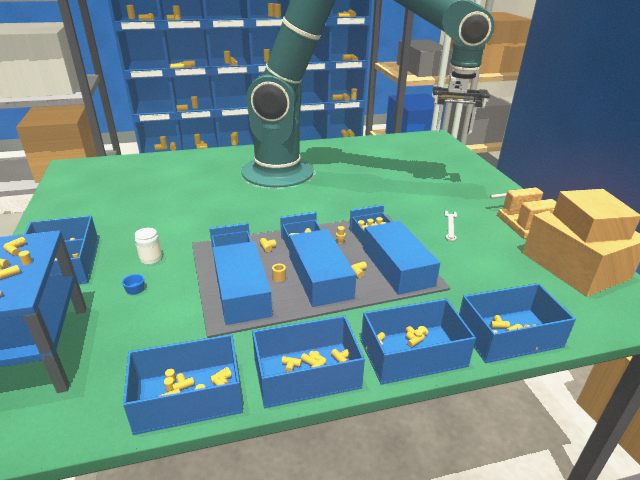

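The top view shows the nipple drawer on the left (front near 235,285), the tee/elbow drawer in the middle (331,295) and the empty one on the right (425,293). The loose nipple is at (283,261) and the loose tee at (377,279). The scene view confirms this order.

```bash
cat > h.py <<'E'
import cv2,numpy as np
from workcell import robot
def ray(n,px,z):
    c=robot.calibration(n);R=cv2.Rodrigues(np.array(c['rvec']))[0];C=-R.T@np.array(c['tvec']).ravel()
    d=R.T@np.linalg.inv(c['intrinsics'])@np.array([px[0],px[1],1.]);return C+d*(z-C[2])/d[2]
E
python3 - <<'E'
from h import *
im=cv2.imread("pics/top0.png")
cv2.imwrite("pics/crop.png",cv2.resize(im[225:305,195:355],None,fx=5,fy=5,interpolation=cv2.INTER_CUBIC))
hsv=cv2.cvtColor(im,cv2.COLOR_BGR2HSV)
m=cv2.inRange(hsv,(100,150,60),(125,255,255));m[:130]=0;m[310:]=0;m[:,:195]=0;m[:,470:]=0
cs,_=cv2.findContours(m,cv2.RETR_EXTERNAL,cv2.CHAIN_APPROX_SIMPLE)
for c in cs:
    if cv2.contourArea(c)>500:
        b=cv2.boxPoints(cv2.minAreaRect(c));print(b.round(1).tolist(),[ray("top",p,.082)[:2].round(4).tolist() for p in b])
g=cv2.inRange(hsv,(0,0,0),(180,90,110));g[:130]=0;g[330:]=0;g[:,:180]=0;g[:,480:]=0
c=max(cv2.findContours(g,cv2.RETR_EXTERNAL,cv2.CHAIN_APPROX_SIMPLE)[0],key=cv2.contourArea)
b=cv2.boxPoints(cv2.minAreaRect(c));print("plate",b,[ray("top",p,.008)[:2].round(4).tolist() for p in b])
print("nip",ray("top",(283,261),.058),"tee",ray("top",(377,280),.02))
E
```

```text
[[397.8999938964844, 299.6000061035156], [400.6000061035156, 145.8000030517578], [454.70001220703125, 146.8000030517578], [452.0, 300.5]] [[0.4773, -0.1638], [0.8188, -0.1529], [0.8262, -0.2729], [0.4845, -0.2762]]
[[305.5, 294.0], [308.79998779296875, 145.6999969482422], [359.29998779296875, 146.8000030517578], [355.8999938964844, 295.20001220703125]] [[0.4731, 0.0294], [0.8026, 0.0509], [0.809, -0.0613], [0.4793, -0.0759]]
[[205.8000030517578, 283.79998779296875], [211.3000030517578, 136.1999969482422], [263.3999938964844, 138.1999969482422], [258.0, 285.70001220703125]] [[0.4773, 0.24], [0.8074, 0.2707], [0.8122, 0.1537], [0.4822, 0.1303]]
plate [[395. 306.]
 [395. 152.]
 [449. 152.]
 [449. 306.]] [[0.4702, -0.1683], [0.8331, -0.1499], [0.8435, -0.2775], [0.48, -0.2878]]
nip [0.5427154 0.0851325 0.058    ] tee [ 0.52327684 -0.1239624   0.02      ]
```

View pics/crop.png

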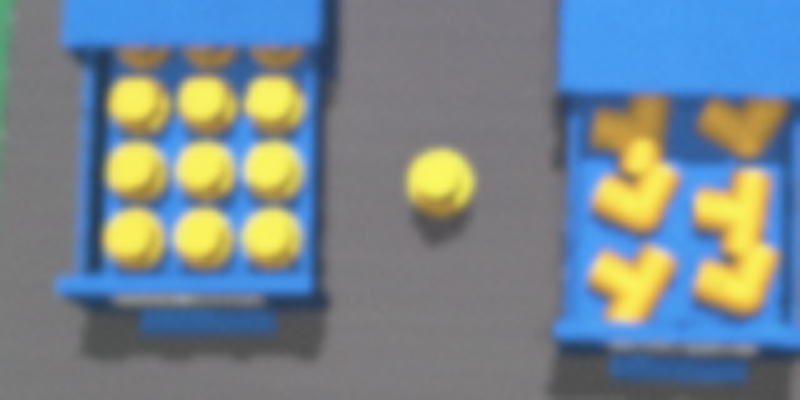

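The crop shows both panel fronts. The left one runs from (57,293) to about (318,300), with its lip below it. The middle one starts at (555,341). The housing front edges are at rows 47 and 94.

```bash
python3 - <<'E'
from h import *
im=cv2.imread("pics/top0.png");hsv=cv2.cvtColor(im,cv2.COLOR_BGR2HSV)
f=lambda x,y,z:ray("top",(195+x/5,225+y/5),z)[:2].round(4)
print("L panel",f(57,293,.081),f(315,298,.081),"housing",f(63,47,.083),f(326,50,.083))
print("M panel",f(555,341,.081),f(800,348,.081),"housing",f(560,94,.083),f(800,97,.083))
# bright top faces of housings
m=cv2.inRange(hsv,(100,150,185),(125,255,255));m[:130]=0;m[:,:195]=0;m[:,470:]=0;m[247:]=0
for c in cv2.findContours(cv2.morphologyEx(m,cv2.MORPH_OPEN,np.ones((9,9))),0,2)[0]:
    if cv2.contourArea(c)>1500:
        r=cv2.minAreaRect(c);b=cv2.boxPoints(r);w=np.array([ray("top",p,.083)[:2] for p in b])
        print(w.round(4).tolist(),w.mean(0))
        e=[w[1]-w[0],w[2]-w[1]];print([(np.linalg.norm(v).round(4),np.degrees(np.arctan2(v[1],v[0])).round(2)) for v in e])
for n,p in(("TL",(207,146)),("TR",(466,153)),("BL",(192,313)),("BR",(468,321))):print(n,ray("top",p,.008)[:2])
E
```

```text
L panel [0.478 0.239] [0.4847 0.1306] housing [0.583  0.2497] [0.5909 0.1371]
M panel [0.475  0.0284] [ 0.4804 -0.074 ] housing [0.5799 0.0355] [ 0.5869 -0.0667]
[[0.816, -0.1582], [0.8249, -0.2689], [0.6047, -0.2748], [0.5961, -0.1686]] [ 0.71041448 -0.21762089]
[(np.float64(0.1111), np.float64(-85.37)), (np.float64(0.2203), np.float64(-178.47))]
[[0.5817, 0.0366], [0.8023, 0.0503], [0.8083, -0.0617], [0.5876, -0.0708]] [ 0.69499224 -0.0114021 ]
[(np.float64(0.221), np.float64(3.57)), (np.float64(0.1122), np.float64(-86.94))]
[[0.5861, 0.2498], [0.8062, 0.2717], [0.8116, 0.1594], [0.5915, 0.1421]] [0.69885093 0.20573905]
[(np.float64(0.2212), np.float64(5.68)), (np.float64(0.1124), np.float64(-87.23))]
TL [0.81217207 0.29700157]
TR [ 0.8441832  -0.31772794]
BL [0.41807311 0.27944696]
BR [ 0.45052109 -0.33053371]
```

apply_moves(moves=[{"x": 1.7,"y": -3.85,"rz": 2.8,"claw": 0},{"x": 1.7,"y": -3.85,"rz": 2.8,"claw": 0},{"x": 1.7,"y": -3.85,"rz": 2.8,"claw": 0},{"x": 1.7,"y": -3.85,"rz": 2.8,"claw": 0},{"x": 1.7,"y": -3.85,"rz": 2.8,"claw": 0},{"x": 1.7,"y": -3.85,"rz": 2.8,"claw": 0},{"x": 1.7,"y": -3.85,"rz": 2.8,"claw": 0},{"x": 1.7,"y": -3.85,"rz": 2.8,"claw": 0},{"x": 1.7,"y": -3.85,"rz": 2.8,"claw": 0},{"x": 1.0,"y": -3.85,"rz": 2.8,"claw": 0}])

```text
invalid input
```

apply_moves(moves=[{"rx": 0,"ry": 0,"rz": 2.8,"x": 1.7,"y": -3.8,"z": 0,"claw": 0},{"rx": 0,"ry": 0,"rz": 2.8,"x": 1.7,"y": -3.8,"z": 0,"claw": 0},{"rx": 0,"ry": 0,"rz": 2.8,"x": 1.7,"y": -3.8,"z": 0,"claw": 0},{"rx": 0,"ry": 0,"rz": 2.8,"x": 1.7,"y": -3.8,"z": 0,"claw": 0},{"rx": 0,"ry": 0,"rz": 2.8,"x": 1.7,"y": -3.8,"z": 0,"claw": 0},{"rx": 0,"ry": 0,"rz": 2.8,"x": 1.7,"y": -3.8,"z": 0,"claw": 0},{"rx": 0,"ry": 0,"rz": 2.8,"x": 1.7,"y": -3.8,"z": 0,"claw": 0},{"rx": 0,"ry": 0,"rz": 2.8,"x": 1.7,"y": -3.8,"z": 0,"claw": 0},{"rx": 0,"ry": 0,"rz": 2.8,"x": 1.7,"y": -3.8,"z": 0,"claw": 0},{"rx": 0,"ry": 0,"rz": 2.8,"x": 1.0,"y": -3.8,"z": 0,"claw": 0}])

```text
t: 1.35
tcp_pos: [0.4227, 0.1872, 0.4045]
eef_rot: [[-0.998, -0.062, -0.0], [-0.062, 0.998, -0.0], [0.0, -0.0, -1.0]]
contact_force: [-0.5, -0.2, 0.8]
opening: 0.01
gripper_force: 0.0
```

apply_moves(moves=[{"rx": 0,"ry": 0,"rz": 0,"x": 0,"y": 0,"z": -4,"claw": 0},{"rx": 0,"ry": 0,"rz": 0,"x": 0,"y": 0,"z": -4,"claw": 0},{"rx": 0,"ry": 0,"rz": 0,"x": 0,"y": 0,"z": -4,"claw": 0},{"rx": 0,"ry": 0,"rz": 0,"x": 0,"y": 0,"z": -3.5,"claw": 0},{"rx": 0,"ry": 0,"rz": 0,"x": 1,"y": 0,"z": 0,"claw": 0},{"rx": 0,"ry": 0,"rz": 0,"x": 1,"y": 0,"z": 0,"claw": 0},{"rx": 0,"ry": 0,"rz": 0,"x": 0.5,"y": 0,"z": 0,"claw": 0}])

```text
t: 2.22
tcp_pos: [0.4485, 0.1887, 0.251]
eef_rot: [[-0.998, -0.06, 0.002], [-0.06, 0.998, 0.001], [-0.002, 0.001, -1.0]]
contact_force: [-0.8, -0.6, -0.8]
opening: 0.005
gripper_force: 0.0
```

```bash
python3 - <<'E'
from h import *
cv2.imwrite("pics/top1.png",cv2.resize(robot.camera("top")[200:320,180:340],None,fx=4,fy=4))
E
```

```text
(no output)
```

View pics/top1.png

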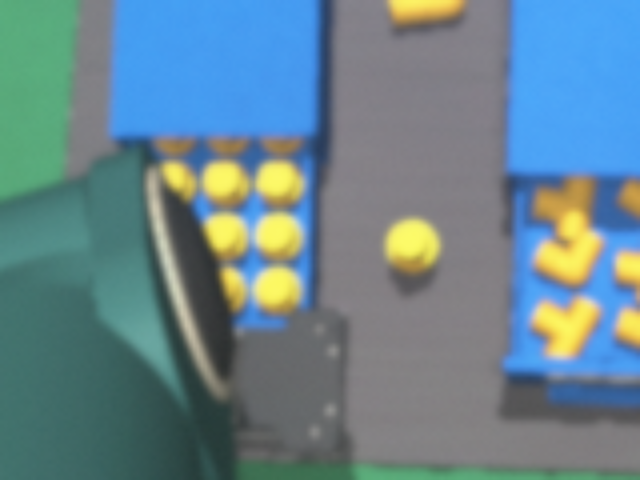

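The gripper stands in front of the left drawer, which has not moved. I'll start pushing.

apply_moves(moves=[{"rx": 0,"ry": 0,"rz": 0,"x": 0.5,"y": 0,"z": 0,"claw": 0},{"rx": 0,"ry": 0,"rz": 0,"x": 0.5,"y": 0,"z": 0,"claw": 0},{"rx": 0,"ry": 0,"rz": 0,"x": 0.5,"y": 0,"z": 0,"claw": 0},{"rx": 0,"ry": 0,"rz": 0,"x": 0.5,"y": 0,"z": 0,"claw": 0},{"rx": 0,"ry": 0,"rz": 0,"x": 0.5,"y": 0,"z": 0,"claw": 0},{"rx": 0,"ry": 0,"rz": 0,"x": 0.5,"y": 0,"z": 0,"claw": 0},{"rx": 0,"ry": 0,"rz": 0,"x": 0.5,"y": 0,"z": 0,"claw": 0},{"rx": 0,"ry": 0,"rz": 0,"x": 0.5,"y": 0.1,"z": 0,"claw": 0}])

```text
t: 3.28
tcp_pos: [0.4875, 0.1895, 0.2495]
eef_rot: [[-0.998, -0.061, -0.0], [-0.061, 0.998, -0.001], [0.0, -0.0, -1.0]]
contact_force: [-1.6, -1.8, 0.3]
opening: 0.007
gripper_force: 1.1
```

apply_moves(moves=[{"rx": 0,"ry": 0,"rz": 0,"x": 0.6,"y": 0,"z": 0,"claw": 0},{"rx": 0,"ry": 0,"rz": 0,"x": 0.6,"y": 0.1,"z": 0,"claw": 0},{"rx": 0,"ry": 0,"rz": 0,"x": 0.6,"y": 0,"z": 0,"claw": 0},{"rx": 0,"ry": 0,"rz": 0,"x": 0.6,"y": 0.1,"z": 0,"claw": 0},{"rx": 0,"ry": 0,"rz": 0,"x": 0.6,"y": 0,"z": 0,"claw": 0},{"rx": 0,"ry": 0,"rz": 0,"x": 0.6,"y": 0.1,"z": 0,"claw": 0},{"rx": 0,"ry": 0,"rz": 0,"x": 0.6,"y": 0,"z": 0,"claw": 0},{"rx": 0,"ry": 0,"rz": 0,"x": 0.6,"y": 0.1,"z": 0,"claw": 0}])

```text
t: 4.28
tcp_pos: [0.5357, 0.1936, 0.2496]
eef_rot: [[-0.998, -0.061, 0.0], [-0.061, 0.998, -0.0], [-0.0, -0.0, -1.0]]
contact_force: [-2.0, -1.3, 0.8]
opening: 0.005
gripper_force: 1.1
```

apply_moves(moves=[{"rx": 0,"ry": 0,"rz": 0,"x": 0.5,"y": 0,"z": 0,"claw": 0},{"rx": 0,"ry": 0,"rz": 0,"x": 0.5,"y": 0.1,"z": 0,"claw": 0},{"rx": 0,"ry": 0,"rz": 0,"x": 0.5,"y": 0,"z": 0,"claw": 0},{"rx": 0,"ry": 0,"rz": 0,"x": 0.4,"y": 0,"z": 0,"claw": 0},{"rx": 0,"ry": 0,"rz": 0,"x": 0.2,"y": 0,"z": 0,"claw": 0},{"rx": 0,"ry": 0,"rz": 0,"x": 0.2,"y": 0,"z": 0,"claw": 0},{"rx": 0,"ry": 0,"rz": 0,"x": 0.2,"y": 0,"z": 0,"claw": 0}])

```text
t: 5.15
tcp_pos: [0.5603, 0.1947, 0.2496]
eef_rot: [[-0.998, -0.061, 0.0], [-0.061, 0.998, -0.0], [0.0, -0.0, -1.0]]
contact_force: [-2.0, 1.6, 0.0]
opening: 0.003
gripper_force: 1.0
```

apply_moves(moves=[{"rx": 0,"ry": 0,"rz": 0,"x": 0.2,"y": 0,"z": 0,"claw": 0},{"rx": 0,"ry": 0,"rz": 0,"x": 0.2,"y": 0,"z": 0,"claw": 0},{"rx": 0,"ry": 0,"rz": 0,"x": 0.2,"y": 0,"z": 0,"claw": 0}])

```text
t: 5.52
tcp_pos: [0.5664, 0.1947, 0.2496]
eef_rot: [[-0.998, -0.061, 0.0], [-0.061, 0.998, -0.0], [-0.0, -0.0, -1.0]]
contact_force: [-2.1, 0.8, -0.6]
opening: 0.005
gripper_force: 1.0
```

apply_moves(moves=[{"rx": 0,"ry": 0,"rz": 0,"x": 0.15,"y": 0,"z": 0,"claw": 0},{"rx": 0,"ry": 0,"rz": 0,"x": 0.15,"y": 0,"z": 0,"claw": 0},{"rx": 0,"ry": 0,"rz": 0,"x": 0.1,"y": 0,"z": 0,"claw": 0}])

```text
t: 5.9
tcp_pos: [0.5704, 0.1947, 0.2496]
eef_rot: [[-0.998, -0.061, 0.0], [-0.061, 0.998, -0.0], [-0.0, -0.0, -1.0]]
contact_force: [-2.6, 1.4, 0.9]
opening: -0.0
gripper_force: 1.0
```

apply_moves(moves=[{"rx": 0,"ry": 0,"rz": 0,"x": 0.1,"y": 0,"z": 0,"claw": 0},{"rx": 0,"ry": 0,"rz": 0,"x": 0.1,"y": 0,"z": 0,"claw": 0}])

```text
t: 6.15
tcp_pos: [0.5715, 0.1948, 0.2496]
eef_rot: [[-0.998, -0.061, -0.003], [-0.061, 0.998, -0.0], [0.003, -0.0, -1.0]]
contact_force: [-17.4, -0.8, 13.0]
opening: 0.0
gripper_force: 8.4
```

apply_moves(moves=[{"rx": 0,"ry": 0,"rz": 0,"x": 0.1,"y": 0,"z": 0,"claw": 0},{"rx": 0,"ry": 0,"rz": 0,"x": 0.05,"y": 0,"z": 0,"claw": 0}])

```text
t: 6.4
tcp_pos: [0.5721, 0.1948, 0.2494]
eef_rot: [[-0.998, -0.062, -0.006], [-0.062, 0.998, -0.001], [0.006, -0.001, -1.0]]
contact_force: [-25.6, -2.4, 19.3]
opening: 0.011
gripper_force: 12.6
```

The left drawer is shut: the force rose to 25 N with the panel against its stop. I'll back off and move across to the middle one.

apply_moves(moves=[{"rx": 0,"ry": 0,"rz": 0,"x": -1,"y": 0,"z": 0,"claw": 0},{"rx": 0,"ry": 0,"rz": 0,"x": -4,"y": -0.2,"z": 0,"claw": 0},{"rx": 0,"ry": 0,"rz": 0,"x": -5,"y": -0.3,"z": 0,"claw": 0},{"rx": 0,"ry": 0,"rz": 0,"x": -5,"y": -0.3,"z": 0,"claw": 0},{"rx": 0,"ry": 0,"rz": 0,"x": 0,"y": -4.3,"z": 0,"claw": 0},{"rx": 0,"ry": 0,"rz": 0,"x": 0,"y": -4.3,"z": 0,"claw": 0},{"rx": 0,"ry": 0,"rz": 0,"x": 0,"y": -4.3,"z": 0,"claw": 0},{"rx": 0,"ry": 0,"rz": 0,"x": 0,"y": -4.3,"z": 0,"claw": 0},{"rx": 0,"ry": 0,"rz": 0,"x": 0,"y": -4.3,"z": 0,"claw": 0},{"rx": 0,"ry": 0,"rz": 0,"x": 0,"y": 0,"z": 0,"claw": 0}])

```text
t: 7.65
tcp_pos: [0.4237, -0.0311, 0.2499]
eef_rot: [[-0.998, -0.056, 0.001], [-0.056, 0.998, -0.001], [-0.001, -0.001, -1.0]]
contact_force: [-0.1, 1.5, 0.2]
opening: 0.005
gripper_force: 0.0
```

```bash
python3 - <<'E'
from h import *
cv2.imwrite("pics/top2.png",cv2.resize(robot.camera("top")[200:320,190:370],None,fx=4,fy=4))
E
```

```text
(no output)
```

View pics/top2.png

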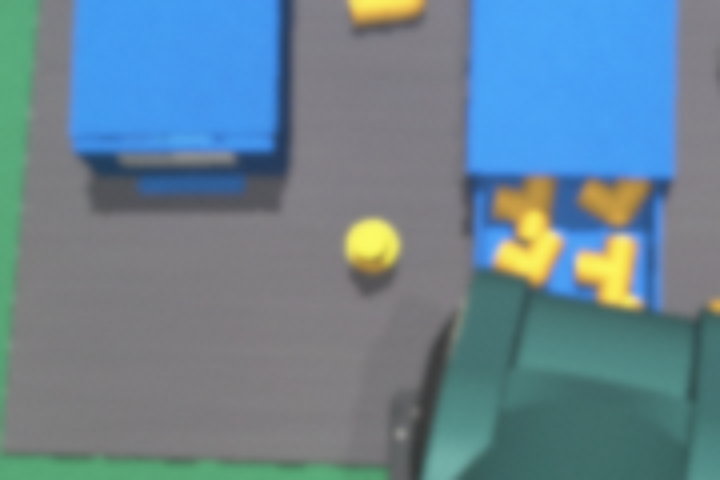

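The left drawer is fully shut and the nipple has not moved. Next is the middle drawer.

apply_moves(moves=[{"rx": 0,"ry": 0,"rz": 0,"x": 1,"y": 0.2,"z": 0,"claw": 0},{"rx": 0,"ry": 0,"rz": 0,"x": 1,"y": 0.2,"z": 0,"claw": 0},{"rx": 0,"ry": 0,"rz": 0,"x": 0.8,"y": 0.1,"z": 0,"claw": 0},{"rx": 0,"ry": 0,"rz": 0,"x": 0.5,"y": 0,"z": 0,"claw": 0},{"rx": 0,"ry": 0,"rz": 0,"x": 0.5,"y": 0,"z": 0,"claw": 0},{"rx": 0,"ry": 0,"rz": 0,"x": 0.5,"y": 0,"z": 0,"claw": 0},{"rx": 0,"ry": 0,"rz": 0,"x": 0.5,"y": 0,"z": 0,"claw": 0},{"rx": 0,"ry": 0,"rz": 0,"x": 0.5,"y": 0,"z": 0,"claw": 0},{"rx": 0,"ry": 0,"rz": 0,"x": 0.5,"y": 0,"z": 0,"claw": 0},{"rx": 0,"ry": 0,"rz": 0,"x": 0.5,"y": 0,"z": 0,"claw": 0}])

```text
t: 8.95
tcp_pos: [0.487, -0.0233, 0.2496]
eef_rot: [[-0.998, -0.061, -0.0], [-0.061, 0.998, 0.0], [0.0, 0.0, -1.0]]
contact_force: [-2.3, 1.5, -0.2]
opening: 0.006
gripper_force: 1.1
```

apply_moves(moves=[{"rx": 0,"ry": 0,"rz": 0,"x": 0.6,"y": 0,"z": 0,"claw": 0},{"rx": 0,"ry": 0,"rz": 0,"x": 0.6,"y": 0.1,"z": 0,"claw": 0},{"rx": 0,"ry": 0,"rz": 0,"x": 0.6,"y": 0,"z": 0,"claw": 0},{"rx": 0,"ry": 0,"rz": 0,"x": 0.6,"y": 0.1,"z": 0,"claw": 0},{"rx": 0,"ry": 0,"rz": 0,"x": 0.6,"y": 0,"z": 0,"claw": 0},{"rx": 0,"ry": 0,"rz": 0,"x": 0.6,"y": 0.1,"z": 0,"claw": 0},{"rx": 0,"ry": 0,"rz": 0,"x": 0.6,"y": 0,"z": 0,"claw": 0},{"rx": 0,"ry": 0,"rz": 0,"x": 0.6,"y": 0.1,"z": 0,"claw": 0}])

```text
t: 9.95
tcp_pos: [0.5352, -0.0194, 0.2496]
eef_rot: [[-0.998, -0.061, 0.0], [-0.061, 0.998, -0.0], [-0.0, -0.0, -1.0]]
contact_force: [-1.5, -1.1, 1.9]
opening: 0.007
gripper_force: 1.1
```

apply_moves(moves=[{"rx": 0,"ry": 0,"rz": 0,"x": 0.5,"y": 0,"z": 0,"claw": 0},{"rx": 0,"ry": 0,"rz": 0,"x": 0.5,"y": 0.1,"z": 0,"claw": 0},{"rx": 0,"ry": 0,"rz": 0,"x": 0.5,"y": 0,"z": 0,"claw": 0},{"rx": 0,"ry": 0,"rz": 0,"x": 0.4,"y": 0,"z": 0,"claw": 0},{"rx": 0,"ry": 0,"rz": 0,"x": 0.2,"y": 0,"z": 0,"claw": 0},{"rx": 0,"ry": 0,"rz": 0,"x": 0.2,"y": 0,"z": 0,"claw": 0}])

```text
t: 10.7
tcp_pos: [0.5578, -0.0183, 0.2496]
eef_rot: [[-0.998, -0.061, -0.0], [-0.061, 0.998, 0.0], [0.0, 0.0, -1.0]]
contact_force: [-2.3, -0.1, 0.5]
opening: 0.007
gripper_force: 1.0
```

apply_moves(moves=[{"rx": 0,"ry": 0,"rz": 0,"x": 0.15,"y": 0,"z": 0,"claw": 0},{"rx": 0,"ry": 0,"rz": 0,"x": 0.15,"y": 0,"z": 0,"claw": 0},{"rx": 0,"ry": 0,"rz": 0,"x": 0.1,"y": 0,"z": 0,"claw": 0}])

```text
t: 11.08
tcp_pos: [0.5619, -0.0183, 0.2496]
eef_rot: [[-0.998, -0.061, 0.0], [-0.061, 0.998, -0.0], [-0.0, -0.0, -1.0]]
contact_force: [-2.4, 0.8, 0.9]
opening: 0.007
gripper_force: 1.0
```

apply_moves(moves=[{"rx": 0,"ry": 0,"rz": 0,"x": 0.1,"y": 0,"z": 0,"claw": 0},{"rx": 0,"ry": 0,"rz": 0,"x": 0.1,"y": 0,"z": 0,"claw": 0}])

```text
t: 11.32
tcp_pos: [0.5638, -0.0183, 0.2496]
eef_rot: [[-0.998, -0.061, 0.0], [-0.061, 0.998, -0.0], [-0.0, -0.0, -1.0]]
contact_force: [-2.0, 1.4, -0.3]
opening: 0.004
gripper_force: 1.0
```

apply_moves(moves=[{"rx": 0,"ry": 0,"rz": 0,"x": 0.1,"y": 0,"z": 0,"claw": 0},{"rx": 0,"ry": 0,"rz": 0,"x": 0.1,"y": 0,"z": 0,"claw": 0}])

```text
t: 11.58
tcp_pos: [0.5658, -0.0183, 0.2496]
eef_rot: [[-0.998, -0.061, 0.0], [-0.061, 0.998, -0.0], [-0.0, -0.0, -1.0]]
contact_force: [-1.9, 1.1, 0.5]
opening: 0.001
gripper_force: 1.0
```

apply_moves(moves=[{"rx": 0,"ry": 0,"rz": 0,"x": 0.1,"y": 0,"z": 0,"claw": 0},{"rx": 0,"ry": 0,"rz": 0,"x": 0.1,"y": 0,"z": 0,"claw": 0}])

```text
t: 11.82
tcp_pos: [0.5673, -0.0184, 0.2495]
eef_rot: [[-0.998, -0.061, -0.002], [-0.061, 0.998, -0.0], [0.002, 0.0, -1.0]]
contact_force: [-13.0, 1.6, 9.2]
opening: 0.004
gripper_force: 6.3
```

apply_moves(moves=[{"rx": 0,"ry": 0,"rz": 0,"x": 0.1,"y": 0,"z": 0,"claw": 0}])

```text
t: 11.95
tcp_pos: [0.5677, -0.0185, 0.2494]
eef_rot: [[-0.998, -0.061, -0.004], [-0.061, 0.998, 0.0], [0.004, 0.0, -1.0]]
contact_force: [-20.1, 1.6, 14.5]
opening: 0.008
gripper_force: 9.7
```

apply_moves(moves=[{"rx": 0,"ry": 0,"rz": 0,"x": -1,"y": 0,"z": 0,"claw": 0},{"rx": 0,"ry": 0,"rz": 0,"x": -4,"y": -0.2,"z": 0,"claw": 0},{"rx": 0,"ry": 0,"rz": 0,"x": -5,"y": 0,"z": 0,"claw": 0},{"rx": 0,"ry": 0,"rz": 0,"x": -4,"y": 0,"z": 4,"claw": 0},{"rx": 0,"ry": 0,"rz": 0,"x": 0,"y": 4,"z": 4,"claw": 0},{"rx": 0,"ry": 0,"rz": 0,"x": 0,"y": 5,"z": 3,"claw": 0},{"rx": 0,"ry": 0,"rz": 0,"x": 0,"y": 5,"z": 2,"claw": 0},{"rx": 0,"ry": 0,"rz": 0,"x": 0,"y": 5,"z": 2,"claw": 0},{"rx": 0,"ry": 0,"rz": 0,"x": 0,"y": 5,"z": 0,"claw": 0},{"rx": 0,"ry": 0,"rz": 0,"x": 0,"y": 5,"z": 0,"claw": 0}])

```text
t: 13.2
tcp_pos: [0.4286, 0.2711, 0.4002]
eef_rot: [[-0.998, -0.061, 0.002], [-0.061, 0.998, 0.001], [-0.002, 0.001, -1.0]]
contact_force: [0.1, -0.4, 0.6]
opening: 0.005
gripper_force: 0.0
```

```bash
python3 - <<'E'
from h import *
cv2.imwrite("pics/top3.png",robot.camera("top"));print(robot.read_state()['tcp_pos'])
E
```

```text
[0.42744343 0.27701378 0.39991962]
```

View pics/top3.png

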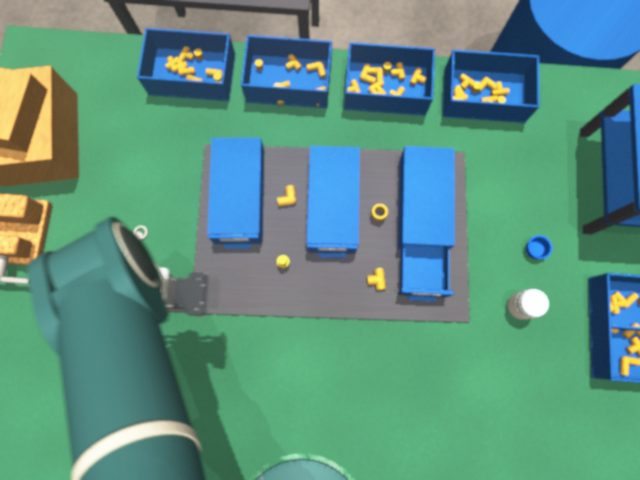

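The left and middle drawers are shut, with fronts at (235,240) and (333,250). The empty one is still open at (425,294), and the loose pieces are where they were. The arm is clear, so I'll let it settle and hand in.

apply_moves(moves=[{"rx": 0,"ry": 0,"rz": 0,"x": 0,"y": 0,"z": 0,"claw": 0},{"rx": 0,"ry": 0,"rz": 0,"x": 0,"y": 0,"z": 0,"claw": 0}])

```text
t: 13.5
tcp_pos: [0.429, 0.2687, 0.3996]
eef_rot: [[-0.998, -0.06, 0.0], [-0.06, 0.998, -0.0], [-0.0, -0.0, -1.0]]
contact_force: [-0.1, 0.7, -0.3]
opening: 0.009
gripper_force: 0.0
```

```bash
python3 -c "
from workcell import robot
print(robot.hand_in())"
```

```text
the job is handed in; nothing more can be done
None
```

I pushed both drawers with brass fittings gently shut, left the empty one open and the loose things where they lay, and handed the job in at about 13.5 s; no verdict was returned.

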